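Zero a coffee grinder and click it back five steps

ROBOT

A 6-joint arm with a two-finger parallel gripper is mounted at the origin on a cart in front of the work surface, level with it; the furniture and walls round the work are solid. World frame = base frame: x ahead of the robot, y to its left, z up, the work surface at z = 0. Lengths are in mm, angles in rad, forces in N, time in s.
With the tool pointing down it reaches from about 275 to 825 mm from the base axis. Payload 4.9 kg.
Tool frame: the origin (TCP) lies at the very end of the fingers, on their centre line; the grasp point (between the pads) lies 19 mm behind it; z points along the fingers, y is the direction in which the jaws open and shut (so a half turn about z gives the same grasp; the last joint's range is limited). The gripper opens to 85 mm and grips with 20 to 120 N. Pads are 22 mm wide; open, the fingers measure 114 mm over their backs; the gripper's body (76 mm by 85 mm) begins 54 mm behind the grasp point. The pads swing forward as they close: fully open they stand 13 mm farther back than shut.
Start: joints at [1.075, 0.326, -0.193, 1.052, 0, 1.437], TCP at [194.673, 514.413, 231.281] pointing down, gripper open.
Joint ranges: [-2.65, 2.65], [-0.97, 1.79], [-1.3, 1.35], [-1.93, 2.1], [-1.47, 1.37], [-3.14, 3.14]. Speed limits (rad/s): [2.57, 2.57, 3.14, 3.14, 3.14, 3.14].

INTERFACE

Orientations are given as [roll, pitch, yaw] about the fixed x, y, z axes, in that order (R = Rz(yaw) Ry(pitch) Rx(roll)).
In Python, from bench import bot, solve_ik, imaging gives the robot as it stands. Calls block until the motion is done:
- bot.move_ptp(position, orientation): joint-space move of the TCP to a pose.
- bot.movel(position, rot=None, max_speed=150, threshold=None): straight line of the TCP; rot=None keeps the orientation; max_speed is the mean speed in mm/s. With threshold (N) it stops when the force on the tool has changed by that much, and returns True; else False.
- bot.move_j(angles): joint-space move.
- bot.grip(opening, effort=None): opening from 0.0 (shut) to 1.0 (fully open); effort is the grip in N (None keeps the last); returns when the fingers have stopped.
- bot.dwell(seconds).
- solve_ik(position, orientation): joint angles nearest the present ones, or None.
- bot.get_state(): the state.
- imaging.capture(name): name is "scene" or "top" or "wrist"; returns the picture (480x640x3 uint8, blue, green, red); there is no depth.
- imaging.camera_model(name): a dict with "K" (3x3 intrinsics, pixels), "position" and "rotation" of the camera in the world. Camera axes: x right, y up, looking along -z (the intrinsics and any distortion apply to the point x, -y, -z); pixel columns grow to the right and rows downward; lengths in mm; the calibration is good to about 2 mm. A picture is of the moment at which its call begins: read the wrist's pose just before it. camera_model takes no time and is no camera call; for the wrist camera it gives the pose at the moment of the call.
A pose or a line that the arm cannot do raises bot.IKError and nothing moves.
- bot.sign_off(): hands the job in, once; it reports no verdict.
The state is a dict: "t": time; "qpos": joint angles; "joint_velocities": joint speeds; "effort": joint torques, N m; "tcp_pos": TCP position; "orientation": TCP orientation; "contact_force": force on the tool from outside, world axes, zero at the start; "wrist_torque": the same for the moment, N m; "opening": opening from 0.0 (shut) to 1.0 (fully open).
Only numpy, scipy, OpenCV 4.12 (cv2) and the standard library are available. Lean on these libraries where they do the work, as an engineer would, in place of code of your own. Each camera call takes 0.05 s, during which the arm holds its last target.

TASK

The grinder at the coffee station has just been cleaned. Turn its adjusting collar clockwise (finer), gently, until you feel the burrs touch, without forcing them together; then turn it back (coarser) exactly five clicks and let go. Last, put the lidded hopper back on, keeping it upright, its neck fully home in the collar, and leave the other things on the stand where they are.

Things in the scene. Friction and masses are not known exactly. Their poses are not given: they have to be found in the camera images.
- collar_grip (a point): Centre of the grinder's adjusting collar, on its vertical turning axis, 26 mm above the flat top of the grinder's head, 10 mm below the collar's rim. The dark ribbed collar is a ring 58 mm across, 36 mm tall (61 mm across in its lowest 7 mm), with an open 40 mm bore. The frame turns with the collar: z up, x towards the white line on its rim. Clockwise from above is finer.
- collar_mark (a point): Outer end of the white line on the collar's rim, 28 mm from the axis; turns with the collar, axes as collar_grip. The collar clicks every 24 degrees (15 clicks would make a turn; it stops at 9 clicks from zero); a click takes about 0.2 N m, and let go it snaps into the nearest click. Five clicks are 120 degrees.
- burr_axis (a point): Point on the turning axis at the head's flat top; does not turn. The burrs inside touch one to four clicks clockwise of the start: it cannot be seen, the white line does not show it. From there on the collar resists springily, about 5 N m per rad: touching is felt from 0.2 N m on, above 1 N m they are forced. Let go, it springs back into click zero, from which five are counted.
- collar_rim (a point): Centre of the collar's flat top rim, mouth of its 40 mm bore, on the same axis; the bore is open 22 mm deep. The hopper's shoulder comes to rest on this rim.
- hopper_knob (a point): Middle of the turned wooden knob on the small hopper's lid: 24 mm across, 30 mm tall, its top 13 mm above this point, the lid 17 mm below it. Lid (64 mm across), smoke-clear cup (61 mm) and black neck are one rigid round piece, about 0.16 kg, 106 mm tall, standing on its neck beside the grinder. z up.
- hopper_shoulder (a point): On the hopper's axis at its shoulder (53 mm across), 75 mm below hopper_knob, 18 mm above the end of the neck. The neck below it is 36 mm across and tapers to 31 mm at its end. z up.
- grinder: White coffee grinder, fixed to the stand. Origin on the underside of its base, below the collar's axis; the head is round, 100 mm across, its flat top 165 mm up; the motor housing, no higher, reaches 122 mm behind the axis (its +x side), 92 mm wide. The front faces -x, z up.
- jigger: Bystander: steel double jigger, 41 mm across, 97 mm tall; origin under its centre.
- order_pad: Bystander: order pad, 125 x 75 x 12 mm; origin under its centre.
- pen: Bystander: black pen, 145 mm long, 9 mm high; origin under its centre.
- bitters: Bystander: small dasher bottle, 47 mm across, 138 mm tall; origin under its centre.
- jug: Bystander: copper jug, 111 x 181 x 215 mm; origin under its centre.
- plates: Bystander: stack of white plates, 153 mm across, 46 mm tall; origin under its centre.
- pepper_mill: Bystander: tall white pepper mill, 77 mm across, 448 mm tall; origin under its centre.
- salt_cellar: Bystander: round wooden salt cellar, 70 mm across, 67 mm tall; origin under its centre.
Things that resemble listed ones, but are neither listed nor needed, are in the scene too. Leave any blue look-alike of the part that bears hopper_knob alone.

How it is judged (in metres and radians):
On the way, in this order (a step that is already met when the one before it is completed fails the run):
1. the burrs have been brought to touch (contact force between collar_c35 and stop_c0 above 4 N), for 0.05 s.
2. the collar rests five clicks above the touching point (distance between each of collar_c24, collar_c25 and plunger_c0 below 0.0085 m), for 0.3 s.
At the end, for the whole second after the job is handed in: The collar rests in the fifth click above the point where the burrs touch, and the hopper stands upright (within 0.08 rad) with its neck in the collar and its shoulder on the rim (within 3 mm in height and 4 mm of the axis), released and at rest (all of step 2 and horizontal distance between hopper_shoulder and collar_rim below 0.004 m and z of hopper_shoulder in the frame of collar_rim between -0.003 and 0.003 m and angle between hopper_shoulder's own z axis and vertical below 0.08 rad and linear speed of hopper below 0.02 m/s and contact force between the fingers and hopper below 0.1 N).
It fails at once if the burrs were forced together (more than 1 N m at the stop) (contact force between collar_c35 and stop_c0 above 25 N).
It fails at once if the hopper was tipped over (angle between hopper_shoulder's own z axis and vertical above 0.6 rad).
It fails at once if another thing on the stand was shifted by more than 3 cm (distance of any of jigger, order_pad, pen, bitters, jug, plates, pepper_mill, salt_cellar from where it was at the start of the episode above 0.03 m).
It also fails if it takes over 70 s, if anything falls off the work surface, if the arm or the gripper's body presses on something with over 40 N, if the wrist force passes 120 N, or if a joint passes its speed limit or range.

## Working session

There is one attempt and no reset: what is moved stays moved. The work goes in short steps, each a Python script; the robot and the scene stay as the last script left them, time stands still between calls to the robot, and variables do not carry over. Pictures are saved under pics/ and viewed, and the job is handed in when it is done.

```bash
ls; mkdir -p pics
python3 - <<'E'
from bench import bot, imaging
import cv2
for n in ("scene","top","wrist"):
    m=imaging.camera_model(n); print(n,m)
    cv2.imwrite(f"pics/{n}0.png",imaging.capture(n))
print(bot.get_state())
E
```

```text
pics
scene {'K': array([[606.70926858,   0.        , 317.31798825],
       [  0.        , 606.70926858, 234.9224897 ],
       [  0.        ,   0.        ,   1.        ]]), 'position': array([-523.60454278, -367.67196015,  909.15968093]), 'rotation': array([ 0.9592949 ,  0.00847387, -1.23891259])}
top {'K': array([[553.00012422,   0.        , 318.84930076],
       [  0.        , 553.00012422, 243.96263084],
       [  0.        ,   0.        ,   1.        ]]), 'position': array([ 315.97284069,  -22.26572792, 1523.55454645]), 'rotation': array([ 0.15789907,  0.00347081, -1.54967225])}
wrist {'K': array([[357.22387096,   0.        , 319.8175754 ],
       [  0.        , 357.22387096, 242.36780672],
       [  0.        ,   0.        ,   1.        ]]), 'position': array([132.85320721, 538.01736476, 373.93855365]), 'rotation': array([-2.64780983e-01,  9.86835722e-04,  1.20810539e+00])}
{'t': 0.15, 'qpos': array([ 1.07479282e+00,  3.26788723e-01, -1.93365224e-01,  1.05196958e+00,
       -3.19194555e-05,  1.43658108e+00]), 'joint_velocities': array([ 0.00046838, -0.00200977,  0.00314096, -0.00085319,  0.00055072,
        0.00090844]), 'effort': array([ 1.40587174e-03, -4.43703926e+01,  2.62664634e+01,  1.04349080e-02,
       -7.59212980e-05, -1.28046514e-05]), 'tcp_pos': array([194.46703981, 514.00503306, 230.66928956]), 'orientation': array([-3.14027312e+00, -1.45964084e-04,  2.77980432e+00]), 'contact_force': array([ 0.38227739, -0.56053287,  0.03392762]), 'wrist_torque': array([ 0.05780671,  0.01028563, -0.00412985]), 'opening': 1.0016554942032179}
```

View pics/scene0.png

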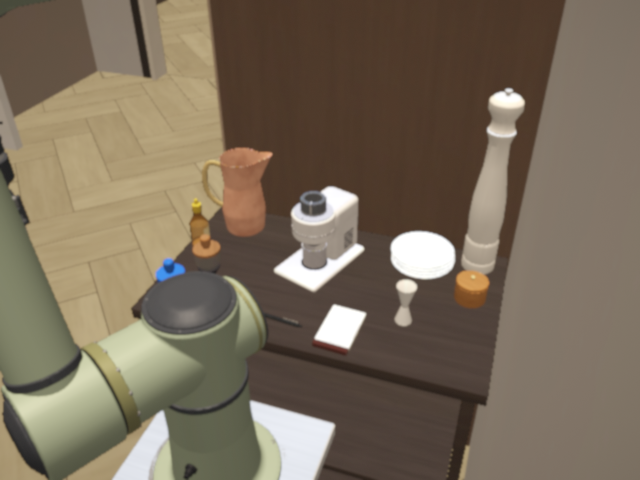

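View pics/top0.png

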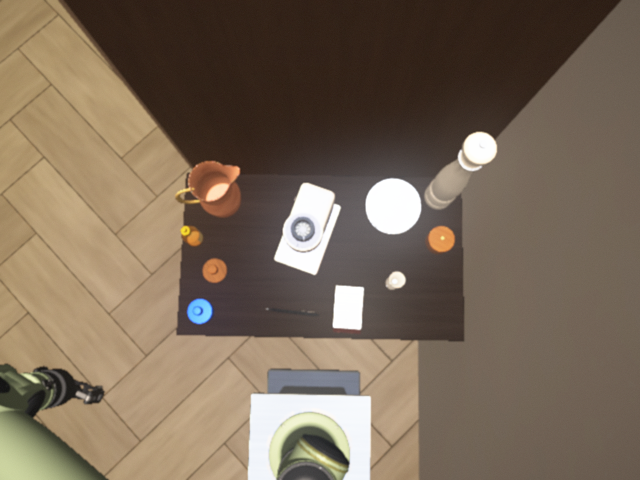

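View pics/wrist0.png

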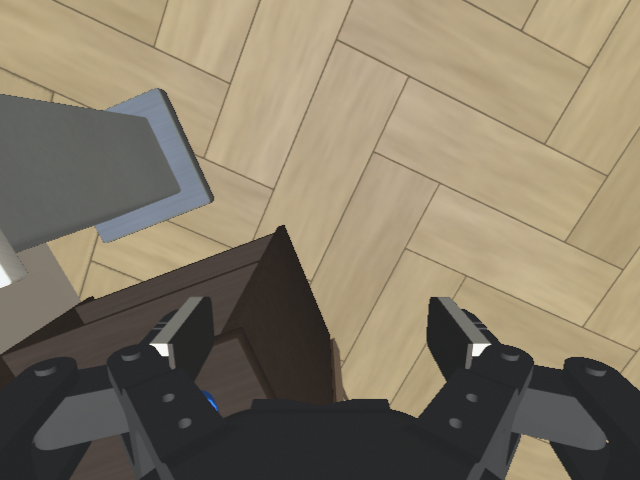

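The top view shows these things that could be taken for the hopper: the wooden-lidded round one at (214,270), the blue look-alike at (200,311), the salt cellar at (441,239) on the right, and the bitters bottle at (192,236). By the description it is the one at (214,270), beside the grinder; I'll check it in a crop. The collar is at about (303,230).

```bash
cat > h.py <<'E'
import numpy as np, cv2
from scipy.spatial.transform import Rotation as R
from bench import bot, solve_ik, imaging
def ray(m,u,v):
    K=m["K"]; d=np.array([(u-K[0,2])/K[0,0],-(v-K[1,2])/K[1,1],-1.])
    return np.array(m["position"]),R.from_euler('xyz',m["rotation"]).apply(d)
def onz(m,u,v,z):
    p,d=ray(m,u,v); return p+d*(z-p[2])/d[2]
def proj(m,P):
    q=R.from_euler('xyz',m["rotation"]).inv().apply(np.array(P)-m["position"])
    K=m["K"]; return K[0,0]*q[0]/-q[2]+K[0,2], -K[1,1]*q[1]/-q[2]+K[1,2]
def tri(a,b):
    (p,d),(q,e)=a,b; A=np.stack([d,-e],1); s=np.linalg.lstsq(A,q-p,rcond=None)[0]
    x,y=p+d*s[0],q+e*s[1]; return (x+y)/2,np.linalg.norm(x-y)
E
python3 - <<'E'
from h import *
t=imaging.camera_model("top"); s=imaging.camera_model("scene")
print("knob",onz(t,214,269,93)); print("rim",onz(t,303,230,201)); print("blue",onz(t,200,311,93))
print("tri rim",tri(ray(t,303,230),ray(s,313.5,199)))
print("tri knob",tri(ray(t,213,270),ray(s,206,242)))
for n,p in dict(bitters=(192,236),edgeL=(180,337),edgeTL=(186,175)).items(): print(n,onz(t,*p,0))
im=cv2.imread("pics/top0.png")[160:345,170:350]; cv2.imwrite("pics/c1.png",cv2.resize(im,None,fx=3.2,fy=3.2,interpolation=3))
im=cv2.imread("pics/scene0.png")[180:300,150:350]; cv2.imwrite("pics/c2.png",cv2.resize(im,None,fx=4,fy=4,interpolation=3))
E
```

```text
knob [472.01984108 258.92743916  93.        ]
rim [559.99433731  26.03170621 201.        ]
blue [362.77085888 289.41618531  93.        ]
tri rim (array([561.32169782,  24.00736763, 198.26808984]), np.float64(4.553813275875316))
tri knob (array([471.16583178, 259.42935636,  88.69564547]), np.float64(6.204397844369457))
bitters [573.65252463 343.53219391   0.        ]
edgeL [294.49820149 360.23564531   0.        ]
edgeTL [7.49499529e+02 3.70725734e+02 2.27373675e-13]
```

View pics/c1.png

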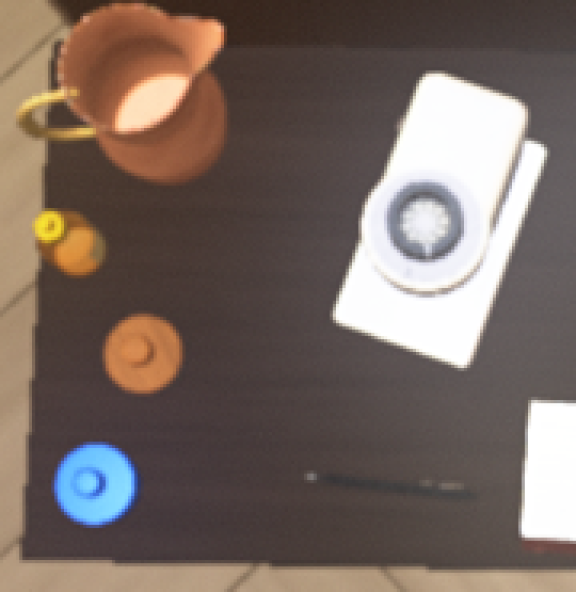

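View pics/c2.png

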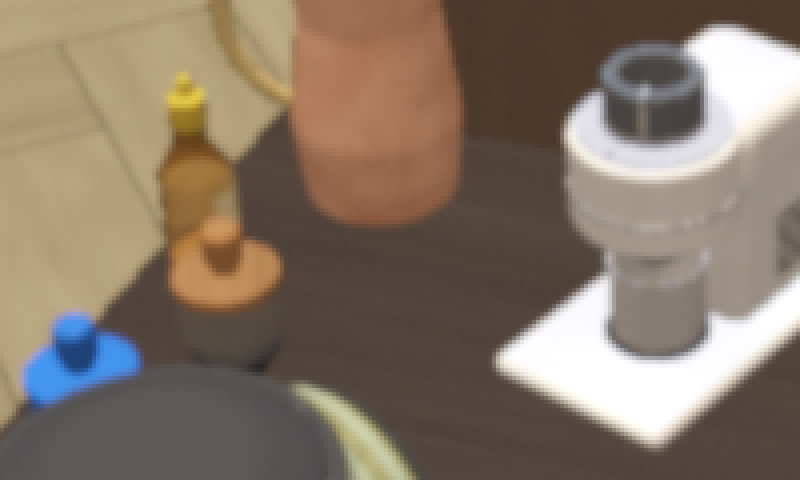

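The crop confirms it: wooden lid with a knob, grey cup and black neck at top (214,270), about (472,259). The blue one is at (363,289). The rim gives about (560,26,201) from both views. Next is a close look at the collar with the wrist camera.

```bash
cat >> h.py <<'E'
def st(): 
    s=bot.get_state(); return s
E
python3 - <<'E'
from h import *
for yaw in np.arange(-3.1,3.2,0.5):
    q=solve_ik([560,26,180],[np.pi,0,yaw]); print(round(yaw,2),None if q is None else np.round(q,2))
bot.movel([194.7,514.4,330])
s=bot.get_state(); print(s["t"])
bot.move_ptp([540,26,330],[np.pi,0,2.8])
m=imaging.camera_model("wrist"); cv2.imwrite("pics/w1.png",imaging.capture("wrist"))
s=bot.get_state(); print(s["t"],s["qpos"],s["tcp_pos"],s["orientation"],m["position"],m["rotation"])
print(proj(m,[560,26,201]))
E
```

```text
-3.1 [-0.09  0.38 -0.24  0.94  0.   -0.13]
-2.6 [-0.09  0.38 -0.24  0.94  0.   -0.63]
-2.1 [-0.09  0.38 -0.24  0.94  0.   -1.13]
-1.6 [-0.09  0.38 -0.24  0.94  0.   -1.63]
-1.1 [-0.09  0.38 -0.24  0.94  0.   -2.13]
-0.6 [-0.09  0.38 -0.24  0.94  0.   -2.63]
-0.1 [-0.09  0.38 -0.24  0.94  0.   -3.13]
0.4 [-0.09  0.38 -0.24  0.94  0.    2.66]
0.9 [-0.09  0.38 -0.24  0.94  0.    2.16]
1.4 [-0.09  0.38 -0.24  0.94  0.    1.66]
1.9 [-0.09  0.38 -0.24  0.94  0.    1.16]
2.4 [-0.09  0.38 -0.24  0.94  0.    0.66]
2.9 [-0.09  0.38 -0.24  0.94  0.    0.16]
0.9583
3.15 [-8.68171916e-02  2.63892576e-01 -2.70529175e-02  1.27977917e+00
  2.03490537e-04  2.53229940e-01] [539.93108388  26.9468305  330.05015558] [3.14137770e+00 1.83940508e-05 2.80154553e+00] [477.7462183   49.37714134 473.37604861] [-2.64911694e-01 -8.20892669e-04  1.22964402e+00]
(np.float64(326.4134577261916), np.float64(256.1975911076719))
```

View pics/w1.png

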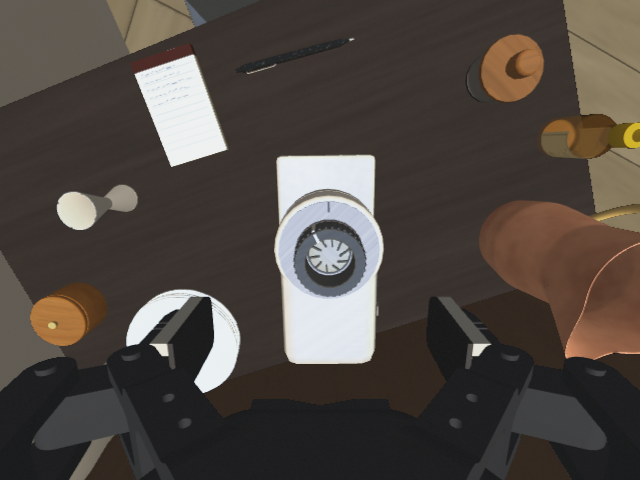

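Run:
```python
from h import *
im=cv2.imread("pics/w1.png"); c=im[190:310,265:395]; cv2.imwrite("pics/w1c.png",cv2.resize(c,None,fx=5,fy=5,interpolation=cv2.INTER_CUBIC))
c=im[20:130,450:580]; cv2.imwrite("pics/w1h.png",cv2.resize(c,None,fx=5,fy=5,interpolation=cv2.INTER_CUBIC))
```

```text
(no output)
```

View pics/w1c.png

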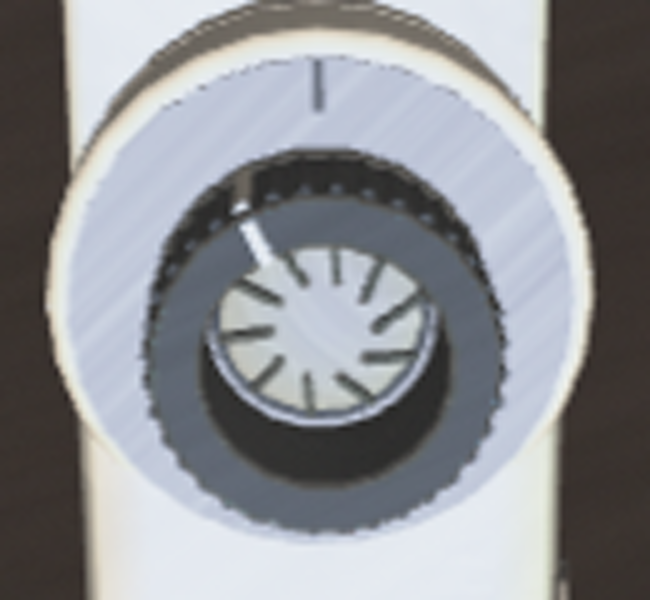

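View pics/w1h.png

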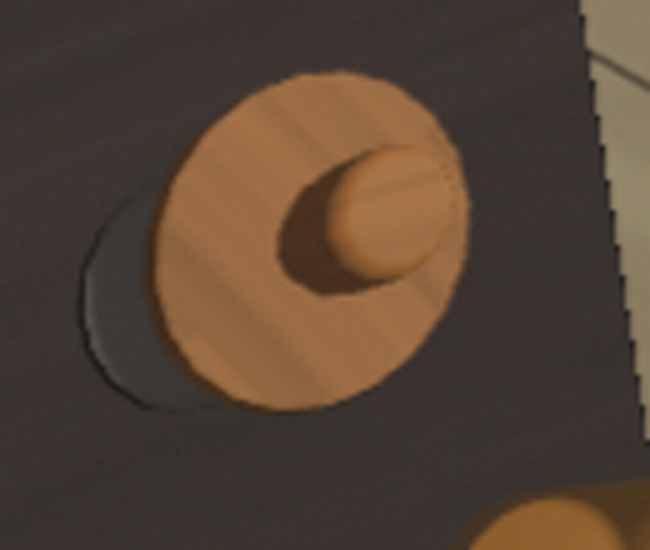

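```bash
cat >> h.py <<'E'
def circ(P):
    P=np.array(P)[:,:2]; A=np.c_[2*P,np.ones(len(P))]; s=np.linalg.lstsq(A,(P**2).sum(1),rcond=None)[0]
    return s[:2],np.sqrt(s[2]+s[:2]@s[:2])
E
python3 - <<'E'
from h import *
m=imaging.camera_model("wrist")
f=lambda x,y,z,o=(265,190):onz(m,x/5+o[0],y/5+o[1],z)
print("rim",circ([f(145,360,201),f(507,355,201),f(330,533,201),f(325,195,201),f(195,475,201),f(455,475,201)]))
print("bore",circ([f(200,370,201),f(452,365,201),f(326,488,201),f(235,450,201),f(418,450,201)]))
print("head",circ([f(68,300,165),f(575,300,165),f(325,57,165),f(325,543,165)]))
c=circ([f(145,360,201),f(507,355,201),f(330,533,201),f(325,195,201)])[0]
a,b=f(240,210,201),f(268,262,201); print("mark",a,b,np.degrees(np.arctan2(*(a[:2]-c)[::-1])),np.linalg.norm(a[:2]-c))
g=lambda x,y,z:f(x,y,z,(450,20))
# lid top z=76? knob z 93, lid 17 below=76
print("lid",circ([g(155,240,76),g(467,210,76),g(335,72,76),g(290,410,76),g(205,360,76),g(200,135,76)]))
print("knobtop",circ([g(330,215,106),g(458,200,106),g(400,145,106),g(380,280,106)]))
E
```

```text
rim (array([566.71645441,  26.93480331]), np.float64(28.627834404687057))
bore (array([567.31543209,  26.79811321]), np.float64(20.229686844875506))
head (array([567.8510484 ,  26.77453696]), np.float64(45.64536493530109))
mark [537.74764535  22.69843054 201.        ] [547.17514602  24.00319164 201.        ] -171.91371307517392 29.513104777492828
lid (array([471.79361028, 259.8529324 ]), np.float64(31.247425934455723))
knobtop (array([472.71847008, 259.47220171]), np.float64(11.741695723900152))
```

Run:
```python
from h import *
bot.movel([567,27,240],max_speed=120)
m=imaging.camera_model("wrist"); im=imaging.capture("wrist"); cv2.imwrite("pics/w2.png",im)
u,v=map(int,proj(m,[567,27,201])); print(u,v)
s=bot.get_state(); print(s["t"],s["tcp_pos"],s["contact_force"],s["wrist_torque"])
o=(max(0,u-80),max(0,v-70)); print(o)
cv2.imwrite("pics/w2c.png",cv2.resize(im[o[1]:o[1]+120,o[0]:o[0]+160],None,fx=5,fy=5,interpolation=2))
```

```text
318 271
4.1333 [567.43156735  26.99552068 240.97112203] [-0.12595743  0.38808995 -0.14989544] [0.04520659 0.04405946 0.03319114]
(238, 201)
```

View pics/w2c.png

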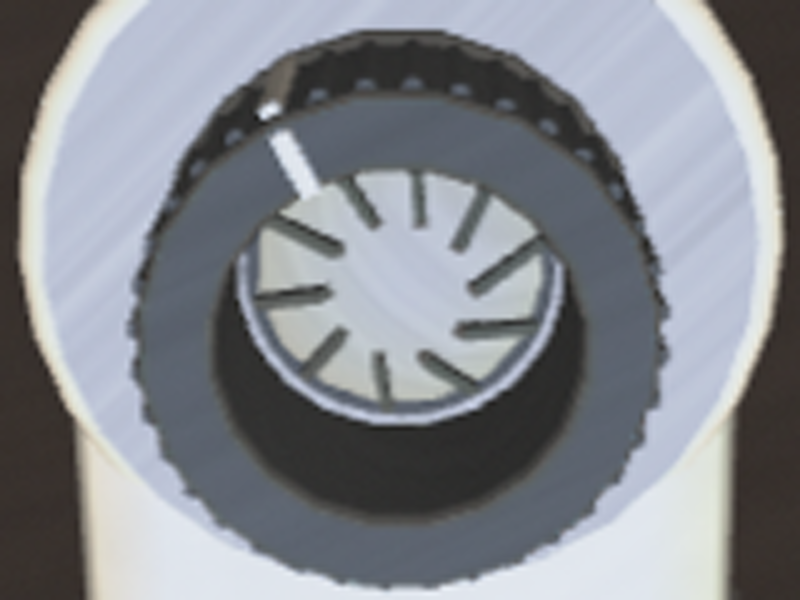

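Run:
```python
from h import *
m=imaging.camera_model("wrist")
f=lambda x,y,z,o=(238,201):onz(m,x/5+o[0],y/5+o[1],z)
print("rim",circ([f(*p,201) for p in [(138,330),(663,330),(400,587),(395,93),(195,500),(610,500)]]))
print("bore",circ([f(*p,201) for p in [(213,345),(587,340),(400,522),(390,170),(260,460),(540,460)]]))
c=circ([f(*p,201) for p in [(138,330),(663,330),(400,587),(395,93)]])[0]
a,b=f(274,128,201),f(310,195,201); print("mark",[(np.degrees(np.arctan2(*(x[:2]-c)[::-1])),np.linalg.norm(x[:2]-c)) for x in (a,b)])
t=imaging.camera_model("top"); print("head top px",proj(t,[567,27,201]),proj(t,[567,27,165]))
```

```text
rim (array([567.30889284,  26.74843746]), np.float64(28.65337776836319))
bore (array([567.1165999 ,  26.66578813]), np.float64(20.24773483236234))
mark [(np.float64(-171.34003312054347), np.float64(27.99736075170268)), (np.float64(-170.72171696171893), np.float64(19.843235248852732))]
head top px (np.float64(302.6760747778214), np.float64(227.16128673388025)) (np.float64(303.1423230359005), np.float64(229.8597426810942))
```

Run:
```python
from h import *
bot.movel([567.2,26.7,175],max_speed=80)
s=bot.get_state(); print(s["t"],s["tcp_pos"],s["contact_force"],s["wrist_torque"])
bot.grip(0.0,30)
s=bot.get_state(); print(s["t"],s["opening"],s["contact_force"],s["wrist_torque"])
q=np.array(s["qpos"]); print(q)
for k in range(3):
    q[5]+=np.radians(2); bot.move_j(list(q)); s=bot.get_state()
    print(round(s["t"],2),np.round(np.degrees(s["orientation"][2]),2),np.round(s["wrist_torque"],3),np.round(s["contact_force"],1))
```

```text
5.1 [567.62267603  26.66496365 175.52252997] [-0.51457168 -0.04773014  0.1860586 ] [ 0.0289603  -0.02969357 -0.03539748]
5.4833 0.6827521249258338 [-2.15679423 -3.10357693  5.6466088 ] [-0.74734253  0.5570891   0.08755468]
[-0.08344724  0.39989333 -0.23100332  0.93891855 -0.00276998  0.25848064]
5.73 158.46 [-0.142  0.121  0.191] [-0.2  0.1  0.1]
5.98 156.47 [-0.24   0.221  0.113] [-1.1 -0.6 -0.3]
6.23 154.47 [-0.282  0.316  0.117] [-1.2 -0.6  1.3]
```

```bash
cat >> h.py <<'E'
def tz(n=4):
    r=[]
    for _ in range(n): bot.dwell(0.02); r.append(bot.get_state()["wrist_torque"][2])
    return np.mean(r)
E
python3 - <<'E'
from h import *
q=np.array(bot.get_state()["qpos"]); q0=0.25848; q[5]=q0+np.radians(6); out=[]
for k in range(48):
    q[5]+=np.radians(2); bot.move_j(list(q)); t=tz(); out.append((int(round(np.degrees(q[5]-q0))),round(t,2)))
    if t>0.5: break
print(out); s=bot.get_state(); print(s["t"],s["contact_force"],s["opening"],s["wrist_torque"],np.degrees(s["orientation"][2]))
E
```

```text
[(8, np.float64(0.04)), (10, np.float64(0.05)), (12, np.float64(-0.01)), (14, np.float64(-0.03)), (16, np.float64(-0.05)), (18, np.float64(-0.07)), (20, np.float64(-0.13)), (22, np.float64(-0.18)), (24, np.float64(0.01)), (26, np.float64(0.12)), (28, np.float64(0.1)), (30, np.float64(0.08)), (32, np.float64(0.03)), (34, np.float64(0.02)), (36, np.float64(-0.02)), (38, np.float64(-0.05)), (40, np.float64(-0.05)), (42, np.float64(-0.11)), (44, np.float64(-0.12)), (46, np.float64(-0.2)), (48, np.float64(0.02)), (50, np.float64(0.12)), (52, np.float64(0.09)), (54, np.float64(0.05)), (56, np.float64(0.03)), (58, np.float64(-0.01)), (60, np.float64(-0.0)), (62, np.float64(-0.03)), (64, np.float64(-0.09)), (66, np.float64(-0.08)), (68, np.float64(-0.14)), (70, np.float64(-0.19)), (72, np.float64(0.05)), (74, np.float64(0.13)), (76, np.float64(0.24)), (78, np.float64(0.34)), (80, np.float64(0.42)), (82, np.float64(0.54))]
18.2667 [-4.43035906 -5.49927329  4.53557225] 0.6797062950158719 [-0.97378567  1.35464544  0.52853889] 78.50974236229973
```

The clicks show clearly (period 24°). From 72° on the torque rises steadily to 0.54 N m, so the burrs touch at three clicks. Next I let go at zero and check the mark: it should have moved by −72°, from −171° to about 117°.

Run:
```python
from h import *
q=np.array(bot.get_state()["qpos"]); q[5]=0.25848+np.radians(72); bot.move_j(list(q))
print(tz()); bot.grip(1.0); bot.dwell(0.3)
m=imaging.camera_model("wrist"); im=imaging.capture("wrist"); cv2.imwrite("pics/w3.png",im)
print(bot.get_state()["t"],bot.get_state()["wrist_torque"],proj(m,[567.2,26.7,201]),m["position"])
for a in (117,141,93): print(a,proj(m,[567.2+28*np.cos(np.radians(a)),26.7+28*np.sin(np.radians(a)),201]))
```

```text
0.08890972146050906
19.3667 [-0.03745849 -0.02713078  0.03045972] (np.float64(321.3238184375439), np.float64(328.9891108204556)) [568.62937232  92.33281479 319.35276351]
117 (np.float64(283.03096006068523), np.float64(265.8037591736249))
141 (np.float64(258.77917068272285), np.float64(285.9943141321449))
93 (np.float64(314.86771942860724), np.float64(256.7164651915531))
```

View pics/w3.png

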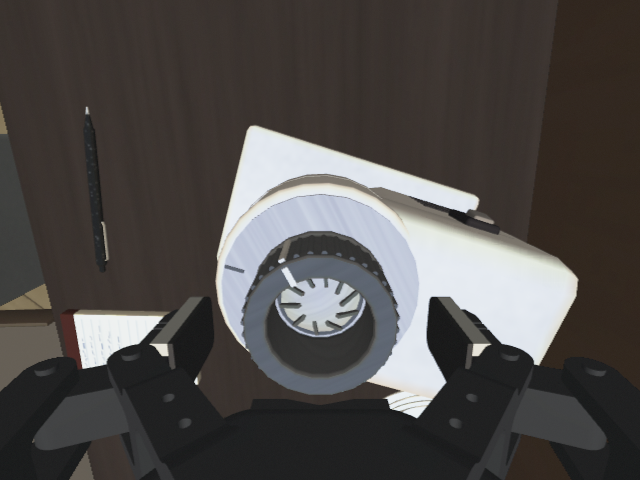

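The mark is at (282,263), which matches the predicted 117°: click zero. I regrip there and turn it back 120°.

Run:
```python
from h import *
bot.grip(0.0,50)
q=np.array(bot.get_state()["qpos"]); z=q[5]; print(tz(),np.degrees(z-0.25848)); out=[]
for k in range(1,41):
    q[5]=z-np.radians(3*k); bot.move_j(list(q)); out.append(round(float(bot.get_state()["wrist_torque"][2]),2))
print(out,tz()); bot.grip(1.0); bot.dwell(0.3)
m=imaging.camera_model("wrist"); im=imaging.capture("wrist"); cv2.imwrite("pics/w4.png",im)
s=bot.get_state();print(s["t"],s["wrist_torque"],proj(m,[567.2,26.7,201]))
for a in (-123,-99,-147): print(a,proj(m,[567.2+28*np.cos(np.radians(a)),26.7+28*np.sin(np.radians(a)),201]))
```

```text
0.04405517829982391 71.99352625293241
[-0.1, -0.02, -0.02, -0.07, 0.05, 0.05, 0.09, 0.07, -0.12, -0.03, 0.0, 0.02, 0.07, 0.04, 0.15, 0.07, -0.13, -0.06, 0.01, 0.0, 0.06, 0.1, 0.11, 0.07, -0.09, -0.07, -0.06, 0.0, 0.01, 0.11, 0.11, 0.09, -0.11, -0.06, 0.01, -0.04, 0.09, 0.08, 0.16, 0.06] 0.0938618335566459
30.6333 [-0.0289069  -0.02717618  0.01448074] (np.float64(321.8257041604202), np.float64(332.59258402835354))
-123 (np.float64(284.0174938648658), np.float64(270.1040059220803))
-99 (np.float64(260.0245893864362), np.float64(290.0106818935383))
-147 (np.float64(315.47899442598236), np.float64(261.16601622998485))
```

View pics/w4.png

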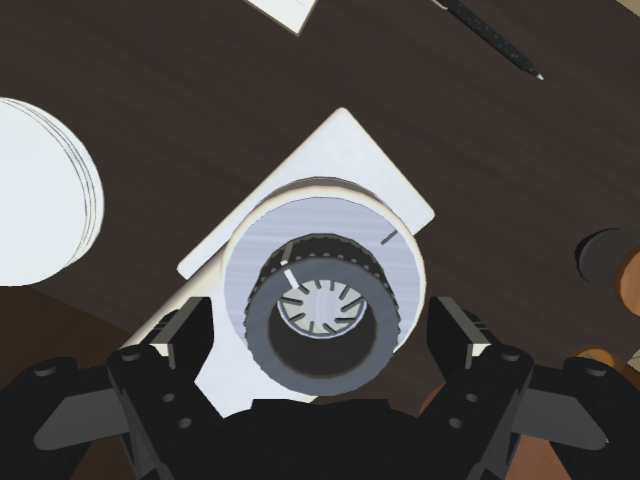

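The mark is at (284,265), matching −123°, which is five clicks back from zero. Next is the hopper: lift clear, move over it, and take a close look before gripping.

Run:
```python
from h import *
bot.movel([567.2,26.7,320],max_speed=150)
bot.move_ptp([472.3,259.6,210],[np.pi,0,2.8])
m=imaging.camera_model("wrist"); im=imaging.capture("wrist"); cv2.imwrite("pics/w5.png",im)
s=bot.get_state();print(s["t"],s["tcp_pos"],s["qpos"])
u,v=proj(m,[472.3,259.6,76]); print(u,v); u,v=int(u),int(v)
print((u-65,v-60)); cv2.imwrite("pics/w5c.png",cv2.resize(im[v-60:v+60,u-65:u+65],None,fx=5,fy=5,interpolation=2))
```

```text
32.9583 [472.96361834 259.11380188 210.17907913] [ 3.64439864e-01  3.21257146e-01 -2.55789124e-01  9.93256929e-01
 -2.64833098e-04  7.06526767e-01]
319.3341601906916 230.72711365674016
(254, 170)
```

View pics/w5c.png

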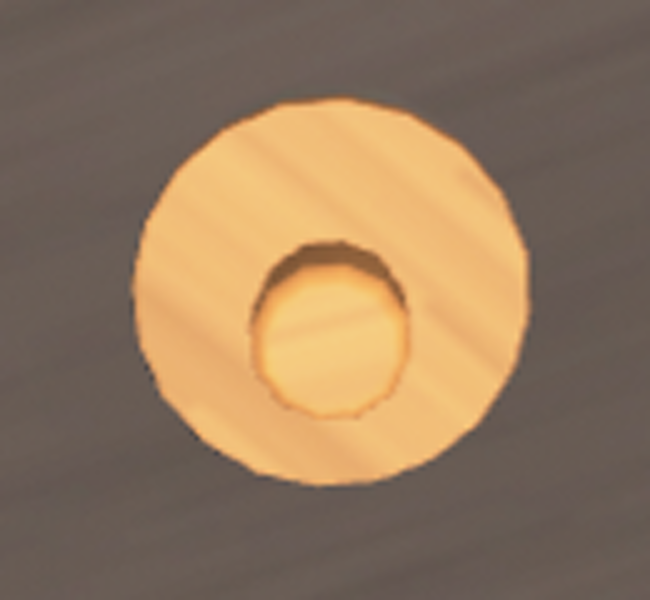

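View pics/w5.png

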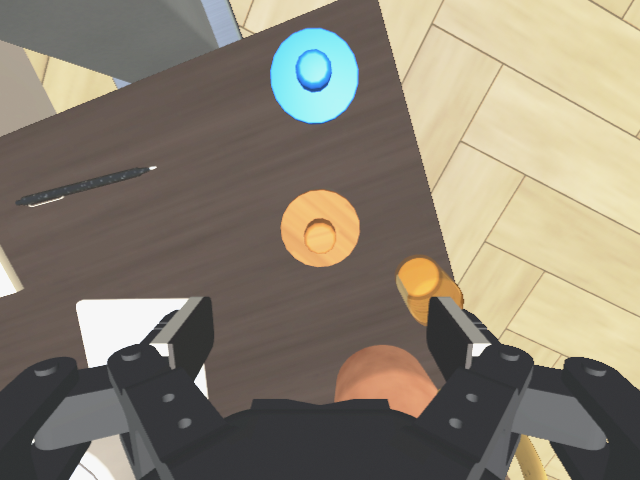

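Run:
```python
from h import *
m=imaging.camera_model("wrist")
g=lambda x,y,z:onz(m,x/5+254,y/5+170,z)
print("lid",circ([g(*p,76) for p in [(134,290),(530,290),(332,97),(332,487),(195,152),(465,435)]]))
print("knob",circ([g(*p,106) for p in [(260,340),(408,340),(332,263),(332,418)]]))
t=imaging.camera_model("top"); print(proj(t,[472.3,259.6,76]))
```

```text
lid (array([472.07287629, 260.55786729]), np.float64(31.682053154330244))
knob (array([471.60611218, 260.96152842]), np.float64(11.036862968696834))
(np.float64(214.9817314935483), np.float64(269.61549441103705))
```

Run:
```python
from h import *
print(bot.movel([472.2,260.3,81],max_speed=90,threshold=8))
print(bot.get_state()["tcp_pos"])
bot.grip(0.0,60)
s=bot.get_state();print(s["t"],s["opening"]*85,s["contact_force"])
print(bot.movel([472.2,260.3,150],max_speed=60))
bot.dwell(.1); s=bot.get_state();print(s["t"],s["opening"]*85,s["tcp_pos"],s["contact_force"],s["wrist_torque"])
bot.movel([472.2,260.3,320],max_speed=150)
bot.movel([567.2,26.7,320],max_speed=130)
bot.dwell(.2)
cv2.imwrite("pics/w6.png",imaging.capture("wrist")); sc=imaging.capture("scene")
m=imaging.camera_model("scene"); u,v=map(int,proj(m,[567,27,250])); print(u,v)
cv2.imwrite("pics/s6.png",cv2.resize(sc[v-75:v+75,u-100:u+100],None,fx=4,fy=4,interpolation=2))
tp=imaging.capture("top"); cv2.imwrite("pics/t6.png",tp)
s=bot.get_state();print(s["t"],s["tcp_pos"],s["opening"]*85)
```

```text
False
[472.66559215 260.49435253  81.57377801]
35.1417 21.556963678524784 [-0.41682435 -0.62037049  4.16194716]
False
36.5417 21.45156880904055 [471.90725459 260.18012838 149.53799601] [-1.19535521 -1.15875337 -0.87110735] [-0.01889343 -0.02633643  0.00678355]
311 177
40.2667 [567.16960512  26.82873064 320.03545057] 21.55395351207463
```

View pics/w6.png

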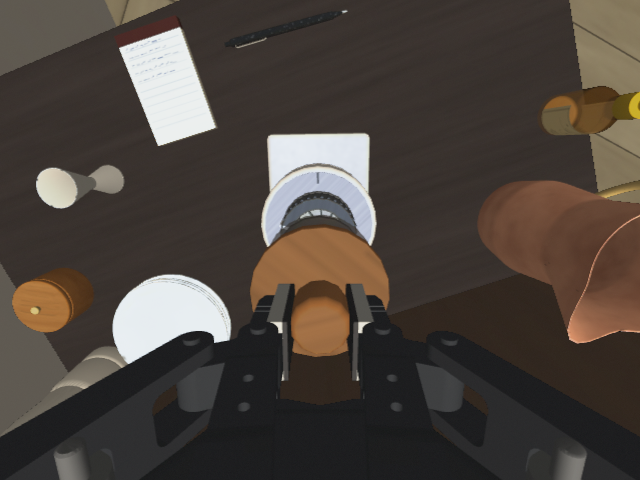

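View pics/s6.png

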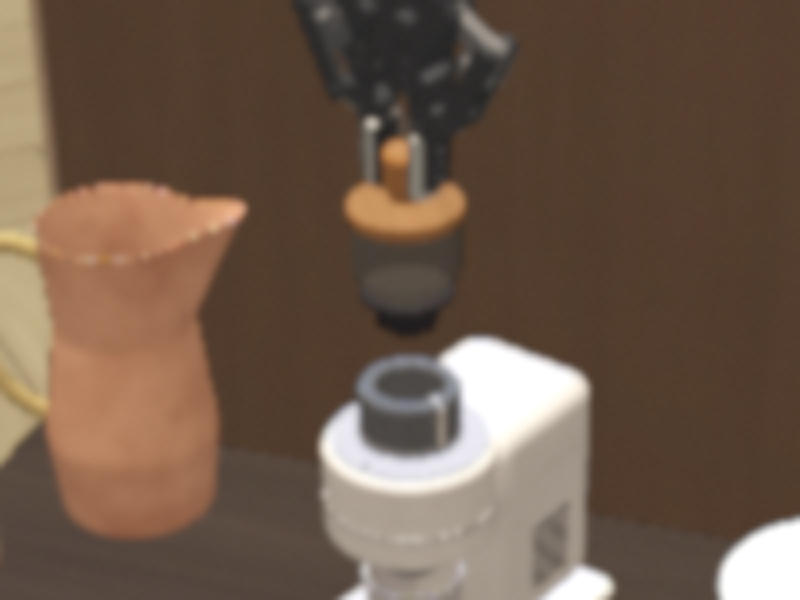

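The scene shows the hopper upright in the jaws, directly over the collar. The wrist view has the lid centred between the jaws at column 320. I lower it with a light stop.

Run:
```python
from h import *
r=bot.movel([567.2,26.7,285],max_speed=60,threshold=10); print(r)
r=bot.movel([567.2,26.7,262],max_speed=25,threshold=8)
bot.dwell(.1);s=bot.get_state();print(r,s["t"],s["tcp_pos"],s["contact_force"],s["wrist_torque"],s["orientation"])
```

```text
False
True 42.0 [567.56547144  26.17775421 262.91075398] [-0.61408129  0.52302852  5.4797183 ] [-0.07662732  0.16393579  0.03051584] [-3.14088017e+00  1.48671388e-03  2.79979318e+00]
```

Run:
```python
from h import *
bot.grip(0.5); bot.dwell(.3)
s=bot.get_state();print(s["t"],s["tcp_pos"],s["contact_force"])
bot.movel([567.2,26.7,345],max_speed=100)
bot.dwell(.3)
bot.movel([520,42,370],max_speed=100)
m=imaging.camera_model("wrist");im=imaging.capture("wrist"); cv2.imwrite("pics/w7.png",im)
print([proj(m,[567.2,26.7,z]) for z in (201,201+58,289)])
sc=imaging.capture("scene"); u,v=(311,190)
cv2.imwrite("pics/s7.png",cv2.resize(sc[v-75:v+75,u-100:u+100],None,fx=4,fy=4,interpolation=2))
ms=imaging.camera_model("scene")
for z in (201,259,289): a=proj(ms,[567.2,26.7,z]); print(z,(a[0]-211)*4,(a[1]-115)*4)
tp=imaging.capture("top"); cv2.imwrite("pics/t7.png",tp)
print(bot.get_state()["t"])
```

```text
42.6333 [566.92701199  26.31978614 261.81238161] [-0.28003991  0.53879383  0.00268626]
[(np.float64(320.83987849097906), np.float64(274.30483677760566)), (np.float64(321.0095689595413), np.float64(300.47050380705616)), (np.float64(321.12752939128535), np.float64(318.6595830512685))]
201 404.80326211941383 325.994832290437
259 403.3865090474617 235.01308836328258
289 402.62535317480547 186.13280705975285
44.775
```

View pics/w7.png

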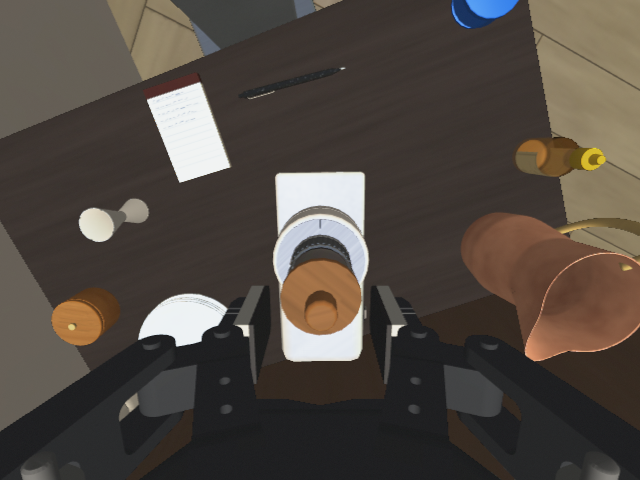

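View pics/s7.png

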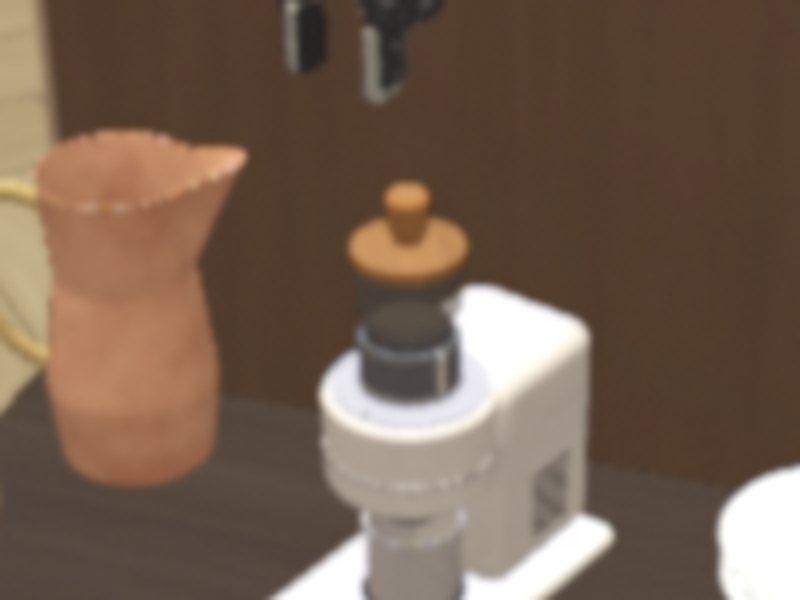

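View pics/t7.png

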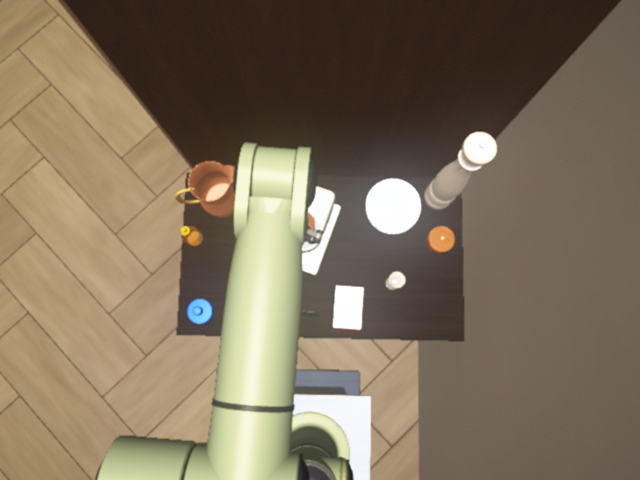

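Run:
```python
from h import *
a=cv2.imread("pics/s6.png")[340:460,340:480]; b=cv2.imread("pics/s7.png")[288:408,340:480]
cv2.imwrite("pics/cmp.png",cv2.resize(np.hstack([a,b]),None,fx=2.8,fy=2.8))
for n,i in(("a",a),("b",b)):
    g=cv2.cvtColor(i,6).astype(int); r=g[75:95]; c=r[:,60:115].mean(0); w=np.clip(c-90,0,None); print(n,np.round(c[::3]),(w*np.arange(60,115)).sum()/max(w.sum(),1))
```

```text
a [ 76.  76.  75.  74.  75.  74.  74.  74.  74.  75.  77.  85. 102. 120.
 124. 111.  90.  77.  86.] 101.09127652408219
b [ 75.  75.  75.  74.  74.  74.  74.  74.  74.  74.  78.  85. 102. 120.
 125. 112.  90.  77.  85.] 101.10425673428668
```

View pics/cmp.png

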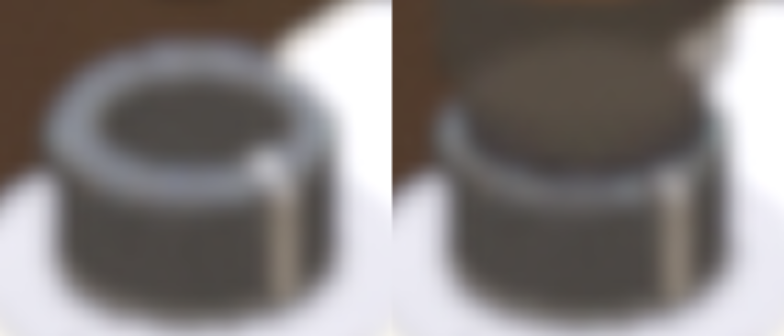

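The mark has not moved (column 101.1 before and after), and the shoulder sits on the rim. I hand the job in.

Run:
```python
from h import *
print(bot.get_state()["contact_force"],bot.get_state()["t"]); bot.sign_off()
```

```text
[ 0.0773967  -0.73362218 -0.6503549 ] 44.775
the job is handed in; nothing more can be done
```

I brought the burrs to touch, set the collar five clicks coarser and put the hopper back on. I handed the job in at 44.8 s, and no verdict is reported.

- **Collar:** I turned it clockwise in 2° steps. The clicks came every 24° up to the third, then the torque rose steadily to 0.54 N m, where I stopped, well under 1 N m. Let go, it sprang back to click zero with the white line at 117° as predicted. I turned it back 120° and let go. The line ended where predicted for five clicks, at about −123°.
- **Hopper:** I gripped it by its wooden knob and carried it over upright. Lowering stopped on contact with the tool at 262.9 mm, against 264.6 mm expected for fully home, which is within error. In the last pictures it stands upright on the rim, released, and the white line has not moved.
- **Other things:** the bystanders and the blue look-alike look unmoved, though the arm partly hid the pen in the top view.
- **Disagreements:** my first quick pick of the collar in the top view was about 7 mm off in x; I used two close wrist views that agreed. In the last scene view the lid showed about 3 pixels lower than predicted, but the rim itself already showed about 2 pixels low. I put it down to calibration.

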